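# Lock the camera's lens collar and present the marked welded bracket to it

## Task

Lock the lens of the upward-looking inspection camera: turn its collar clockwise (seen from above) until the black pointer line meets the red mark. Then lift the bracket with the yellow paint mark straight up out of the drilled bar and present it to the camera: level, the stud welded under its foot pointing straight down at the middle of the lens with the stud's end 80 mm above the lens front, and the bracket's long edge parallel to the front edge of the camera's base. Finish while holding it still there in the gripper; never let the bracket touch the camera, and leave the other two brackets in the bar.

Things in the scene. Friction and masses are not known exactly. Their poses are not given: they have to be found in the camera images.
- camera: Grey camera fixed to the bench, looking up. Origin on the vertical lens axis at the bench; z up, -x to the base's front edge (80 mm, along y), facing the robot. Base x -42..62, y -40..40, 10 mm thick; 44 mm cube to z 52; black flange 65 mm across, top z 58; collar z 58.5..80; lens barrel 35 mm across to z 105; black junction box behind the cube to z 45.
- lens_collar (a joint): Lock collar about the lens axis, rad: 0 unlocked (white mark), grows clockwise seen from above, 1.1 locked (red mark), stop at 1.13. Starts at 0 to 0.45; stiff (0.06 N m), stays where left. Silver knurled ring 40 mm across, 21.5 mm high, with two flat-ended wings 14 mm wide, on either side, 52 mm over their ends: pinch across these from above.
- collar_pointer (a point): Outer end of the collar wing with the black pointer line: 26 mm from the lens axis, at the collar's mid height (69 mm above the bench). The other wing lies straight across the axis.
- locked_mark (a point): Red mark on the flange, 29 mm from the lens axis on the camera's -x side, 58 mm above the bench. The white unlocked mark lies 1.1 rad counter-clockwise of it seen from above.
- lens_front (a point): Centre of the lens's front rim on the lens axis, 105 mm above the bench.
- marked_bracket: Loose steel bracket with yellow paint on foot and leg, 3 mm sheet, 60 to 100 g. Origin: centre of the foot's underside. Foot x -20..20, y -30..30 (60 mm long edge along y), z 0..3 mm; upright leg x 17..20, y -30..30, to z 38. Starts level in one of the bar's holes, leg on the bar's +x side. Grip it across its 60 mm length at x about 12 (ends of leg and foot), or by the leg.
- stud_end (a point): Centre of the free lower end of the copper-coloured stud (12.4 mm across, 30 mm long) welded under the marked bracket's foot at its origin, pointing along the bracket's -z.
- rack: Fixed aluminium bar 207 mm long (its x, roughly away from the robot), 40 mm wide (its y), 40 mm high; origin: centre of its underside. Three upright through holes 15.5 mm wide at x = -65, 0, 65 mm; in each sits a bracket, stud down in the hole, foot on the bar with 10 mm overhang at either side.
- plain_bracket_1: A bracket like the marked one, with its own stud but no paint; stays in its hole. Same origin and axes.
- plain_bracket_2: A bracket like the marked one, with its own stud but no paint; stays in its hole. Same origin and axes.

How it is judged:
By the outcome, as a careful person would: the job done as asked, in the order asked, and still so for the second after the job is handed in, while the arm keeps its last pose, push and grip.
It also fails if it takes over 54 s, if anything falls off the work surface, if the arm or the gripper's body presses on something with over 40 N, if the wrist force passes 120 N, or if a joint passes its speed limit or range.

## Robot

A 6-joint arm with a two-finger parallel gripper is mounted at the origin on a cart in front of the work surface, level with it; the furniture and walls round the work are solid. World frame = base frame: x ahead of the robot, y to its left, z up, the work surface at z = 0. Lengths are in m, angles in rad, forces in N, time in s.
With the tool pointing down it reaches from about 0.25 to 0.775 m from the base axis. Payload 4 kg.
Tool frame: the origin (TCP) lies on the centre line of the jaws, within the pads' length; the fingertips stand 25 mm ahead of it and the grasp point (between the pads) lies 6 mm ahead of it; z points along the fingers, y is the line along which they close (so a half turn about z gives the same grasp; the last joint's range is limited). The gripper opens to 94 mm and grips with 3 to 60 N. Pads are 16 mm wide; open, the fingers measure 119 mm over their backs; the gripper's body (75 mm by 177 mm) begins 78 mm behind the grasp point.
Start: joints at [-1.445, 0.087, 1.371, -0, 1.684, -0.103], TCP at [0.125, -0.536, 0.231] pointing down, gripper open.
Joint ranges: [-3.1, 3.1], [-0.76, 2.03], [0.27, 2.55], [-1.08, 4.22], [0.17, 2.65], [-2.57, 2.57]. Speed limits (rad/s): [2.79, 2.79, 3.14, 3.14, 3.14, 3.14].

## Interface

Orientations are given as [roll, pitch, yaw] about the fixed x, y, z axes, in that order (R = Rz(yaw) Ry(pitch) Rx(roll)).
In Python, from bench import sensors, optics, ticket gives the robot as it stands.
- The arm moves only by the tool send_rows, never from a script. Its argument "rows" is a list of rows, each a list of 6 numbers: the shift along the world's x, y, z in mm, then the turn, a rotation vector about the world's x, y, z in rad. In form: [[x, y, z, wx, wy, wz], ...]. A call has 1 to 8 rows; each row shifts and turns the commanded pose from where the row before left it; what a row does not reach is not made up. A row lasts 1/12 s, in which the tool goes at most 41.7 mm and 7.16 degrees, less where a joint would pass 70% of its speed; a pose out of reach is approached as far as the arm can. A call is refused whole if a number of a shift passes 41.7 or a number of a turn 0.125, either way. A call with a gripper value outside its range is refused whole. "grip" is the finger opening in mm, from 0 to 94, set as the call begins (left out, the last holds). The fingers move at their own pace and stop on an object; the grip force is fixed at half the most. Time passes only in rows, so rows that do not move let the fingers close. It gives the time, the measured TCP pose, the force, the opening and the grip force at its end, in the units of the state.
- sensors.get_obs(): the state, without advancing time (a new reading comes with each control period).
- optics.snapshot(name): name is "scene" or "side" or "wrist"; returns the picture (400x640x3 uint8, red, green, blue); there is no depth.
- optics.camera_model(name): a dict with "vertical_fov" (degrees; the focal length in pixels is half the picture's height over the tangent of half this angle, whatever the lens; pixels are square), "cx", "cy" (the principal point, pixels), "k1" (the pictures are not rectified: a ray, as slopes to the right and down, at radius r is drawn at 1 + k1 r^2 times it, then the intrinsics apply), "R" (3x3) and "t" (3): a world point X has camera coordinates R X + t. Camera axes: x right, y down, z forward; pixel columns grow to the right and rows downward; lengths in m; the calibration is good to about 2 mm. A picture is of the moment at which its call begins: read the wrist's pose just before it. camera_model takes no time and is no camera call; for the wrist camera it gives the pose at the moment of the call.
- ticket.close_job(): hands the job in; it is judged then, once.
The state is a dict: "time": time; "joint_positions": joint angles; "qvel": joint speeds; "joint_torque": joint torques, N m; "tool_pos": TCP position; "ee_rot": TCP orientation; "wrist_force": force on the tool from outside, world axes, zero at the start; "wrist_torque": the same for the moment, N m; "width": finger opening in m; "finger_force": force on a finger pad.
Only numpy, scipy, OpenCV 4.12 (cv2) and the standard library are available. Lean on these libraries where they do the work, as an engineer would, in place of code of your own. Each camera call takes 0.05 s, during which the arm holds its last target. There are 200 camera calls.

## Working session

There is one attempt and no reset: what is moved stays moved. The work goes in short steps, Python scripts to look and compute and a tool call to move; the robot and the scene stay as the last step left them, time stands still between calls to the robot, and variables do not carry over. Pictures are saved under pics/ and viewed, at most 10 in all, crops included, and the job is handed in when it is done.

Besides the shell and the picture viewer there is one more tool, called after "Emit:" by a JSON object that holds its "method" and its "body", one argument or row to a line. send_rows: Moves the arm, as the interface text tells. Its arguments: {"type":"object","properties":{"rows":{"type":"array"},"grip":{"type":"number"}},"required":["rows"]}

```bash
mkdir -p pics; cat > h.py <<'E'
import numpy as np, cv2
from bench import sensors, optics, ticket
def snap(n,f):
    m=optics.camera_model(n); im=optics.snapshot(n)[:,:,::-1].copy(); cv2.imwrite('pics/'+f+'.png',im); np.save('pics/'+f+'.npy',m,allow_pickle=True); return im,m
def M(f): return np.load('pics/'+f+'.npy',allow_pickle=True).item()
def ray(m,u,v):
    f=200/np.tan(np.radians(m['vertical_fov'])/2)
    d=np.array([(u-m['cx'])/f,(v-m['cy'])/f]); s=d.copy()
    for _ in range(30): s=d/(1+m['k1']*(s@s))
    R=np.array(m['R']);t=np.array(m['t'])
    w=R.T@np.array([s[0],s[1],1]); return -R.T@t, w/np.linalg.norm(w)
def tri(obs):
    A=np.zeros((3,3));b=np.zeros(3);L=[]
    for f,u,v in obs:
        c,d=ray(M(f),u,v);P=np.eye(3)-np.outer(d,d);A+=P;b+=P@c;L.append((c,d))
    X=np.linalg.solve(A,b); return X,[round(1000*np.linalg.norm((np.eye(3)-np.outer(d,d))@(X-c)),1) for c,d in L]
def atz(f,u,v,z):
    c,d=ray(M(f),u,v); return c+d*(z-c[2])/d[2]
def proj(f,X):
    m=M(f);p=np.array(m['R'])@X+np.array(m['t']);s=p[:2]/p[2];s=s*(1+m['k1']*(s@s))
    F=200/np.tan(np.radians(m['vertical_fov'])/2);return np.array([s[0]*F+m['cx'],s[1]*F+m['cy']])
E
python3 - <<'E'
from h import *
o=sensors.get_obs();print({k:np.round(v,3) for k,v in o.items()})
a=[snap(n,n+'0')[0] for n in('scene','side','wrist')]
for n in('scene','side','wrist'):
    m=M(n+'0');print(n,m['vertical_fov'],-np.array(m['R']).T@m['t'],m['k1'])
b=np.vstack([a[0],a[1]]);cv2.imwrite('pics/c0.png',cv2.resize(b,(480,600),interpolation=cv2.INTER_AREA))
E
```

```text
{'time': np.float64(0.0), 'joint_positions': array([-1.445,  0.088,  1.372,  0.   ,  1.684, -0.103]), 'qvel': array([ 0.   ,  0.   , -0.   , -0.   , -0.   ,  0.002]), 'joint_torque': array([-3.0000e-03, -3.4019e+01, -3.0243e+01,  7.2000e-02,  3.3000e-02,
       -0.0000e+00]), 'tool_pos': array([ 0.125, -0.535,  0.229]), 'ee_rot': array([-3.139, -0.   ,  0.229]), 'wrist_force': array([ 0.615, -0.203,  0.487]), 'wrist_torque': array([-0.029, -0.025, -0.022]), 'finger_force': np.float64(0.0), 'width': np.float64(0.094)}
scene 54.25566697177459 [ 0.051894   -0.89390756  0.52380925] 0.005363286311826991
side 43.39612874866266 [0.33925118 0.32761695 0.6725478 ] -0.04935997583130046
wrist 61.8162337510457 [ 0.19598112 -0.51874162  0.38376358] -0.0696731058691281
```

View pics/scene0.png

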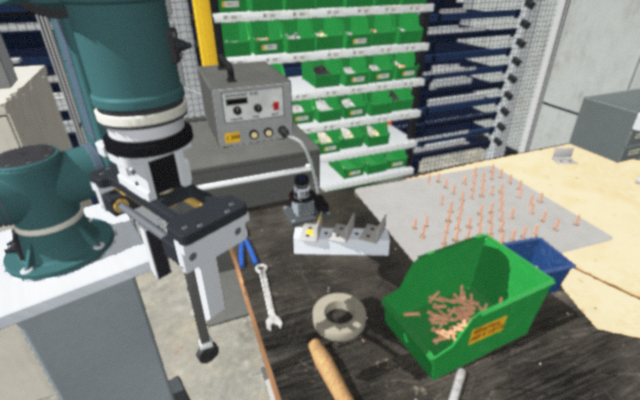

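View pics/side0.png

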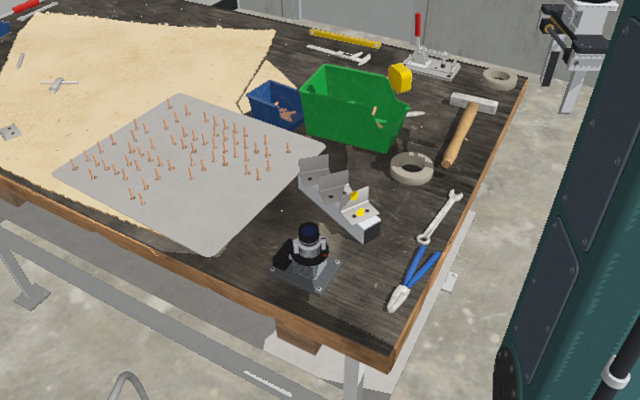

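The scene shows the lens at (301,180), and the bar from (293,253) to (390,240) with the yellow bracket at its left end (312,232). In the side view the lens front is at (309,229) and the yellow foot mark at (361,212), so the marked bracket is in the hole nearest the robot.

```bash
python3 - <<'E'
from h import *
print('lens',tri([('scene0',301,179),('side0',309,229)]))
print('yellow foot',tri([('scene0',309,232),('side0',361,212)]))
print('side only',atz('side0',309,229,.105),atz('side0',361,212,.043))
for u,v in((272,283),(320,292),(341,265)): print(atz('side0',u,v,.01))
m=M('wrist0');R=np.array(m['R']);print(R)
E
```

```text
lens (array([ 0.49486195, -0.21441041,  0.10178195]), [np.float64(2.2), np.float64(2.2)])
yellow foot (array([ 0.4310509 , -0.33384548,  0.04451577]), [np.float64(0.9), np.float64(0.9)])
side only [ 0.49611809 -0.21289482  0.105     ] [ 0.43208624 -0.33602548  0.043     ]
[ 0.5500879  -0.16637242  0.01      ]
[ 0.46761191 -0.16685318  0.01      ]
[ 0.44630107 -0.23163969  0.01      ]
[[ 0.22691047 -0.97391311 -0.00221202]
 [-0.94202909 -0.22005716  0.25329043]
 [-0.24716964 -0.05539046 -0.96738775]]
```

View pics/wrist0.png

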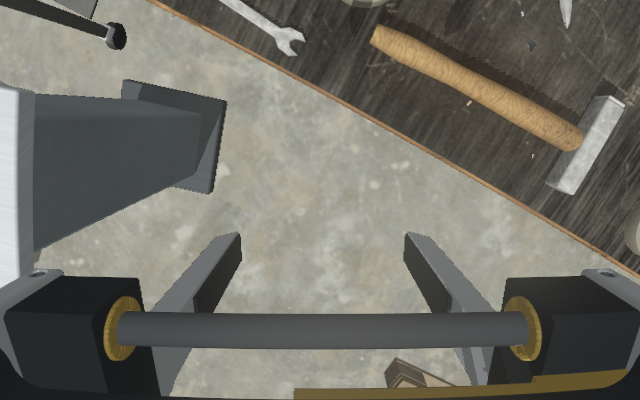

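The wrist view shows only tools and the cart edge, with neither the camera nor the bar in it, so I'm moving above the work.

Emit:
{"method": "send_rows", "body": {
  "rows": [
    [30, 30, 12, 0, 0, 0],
    [38, 33, 10, 0, 0, 0],
    [38, 33, 10, 0, 0, 0],
    [38, 33, 10, 0, 0, 0],
    [38, 33, 10, 0, 0, 0],
    [38, 33, 10, 0, 0, 0],
    [38, 33, 10, 0, 0, 0],
    [38, 33, 5, 0, 0, 0]
  ],
  "grip": 94
}}

```text
time: 0.82
tool_pos: [0.3707, -0.3179, 0.2957]
ee_rot: [3.14, -0.001, 0.228]
wrist_force: [0.2, 0.1, 0.9]
width: 0.094
finger_force: 0.0
```

Emit:
{"method": "send_rows", "body": {
  "rows": [
    [10, 10, 0, 0, 0, 0],
    [0, 0, 0, 0, 0, 0],
    [0, 0, 0, 0, 0, 0],
    [0, 0, 0, 0, 0, 0]
  ]
}}

```text
time: 1.15
tool_pos: [0.3789, -0.3098, 0.2942]
ee_rot: [-3.141, 0.001, 0.228]
wrist_force: [0.2, -1.2, 0.3]
width: 0.0939
finger_force: 0.0
```

```bash
python3 - <<'E'
from h import *
o=sensors.get_obs();print(o['time'],o['tool_pos'],o['ee_rot'],o['wrist_force'])
snap('wrist','w1')
E
```

```text
1.15 [ 0.37891024 -0.30979162  0.29417995] [-3.14120740e+00  1.10336505e-03  2.28123223e-01] [ 0.21697861 -1.15799124  0.27767302]
```

View pics/w1.png

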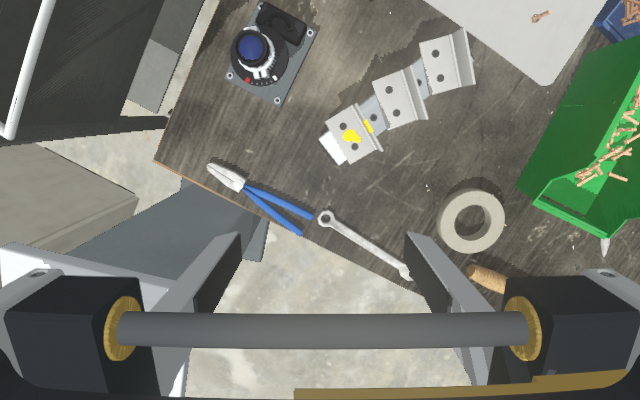

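The wrist view shows the lens at (251,47), the red mark at (248,80), the marked bracket's foot at (348,135) and two plain brackets beyond it. I'll go closer for a second view.

Emit:
{"method": "send_rows", "body": {
  "rows": [
    [20, 10, -12, 0, 0, 0],
    [25, 15, -14, 0, 0, 0],
    [25, 15, -14, 0, 0, 0],
    [10, 10, -10, 0, 0, 0],
    [0, 0, 0, 0, 0, 0],
    [0, 0, 0, 0, 0, 0],
    [0, 0, 0, 0, 0, 0]
  ]
}}

```text
time: 1.78
tool_pos: [0.4587, -0.2608, 0.2454]
ee_rot: [3.14, 0.0, 0.227]
wrist_force: [-0.6, -0.2, 0.2]
width: 0.0939
finger_force: 0.0
```

```bash
python3 - <<'E'
from h import *
o=sensors.get_obs();print(o['time'],o['tool_pos'],o['ee_rot'])
b,m=snap('wrist','w2');a=cv2.imread('pics/w1.png')
l=cv2.resize(a[0:180,210:490],None,fx=2.85,fy=2.85,interpolation=cv2.INTER_CUBIC)
cv2.imwrite('pics/z1.png',l)
X=np.array([.495,-.214,.08]);Y=np.array([.432,-.336,.043]);print(proj('w2',X),proj('w2',Y))
p=proj('w2',(X+Y)/2).astype(int)
u0=max(0,min(p[0]-140,360));v0=max(0,p[1]-110);print(u0,v0)
cv2.imwrite('pics/z2.png',cv2.resize(b[v0:v0+210,u0:u0+280],None,fx=2.85,fy=2.85,interpolation=cv2.INTER_CUBIC))
E
```

```text
1.7833 [ 0.45866664 -0.26083708  0.24537738] [3.14039783e+00 1.55095506e-04 2.26736484e-01]
[282.82419468 144.57026285] [382.07311203 221.5974761 ]
196 76
```

View pics/z1.png

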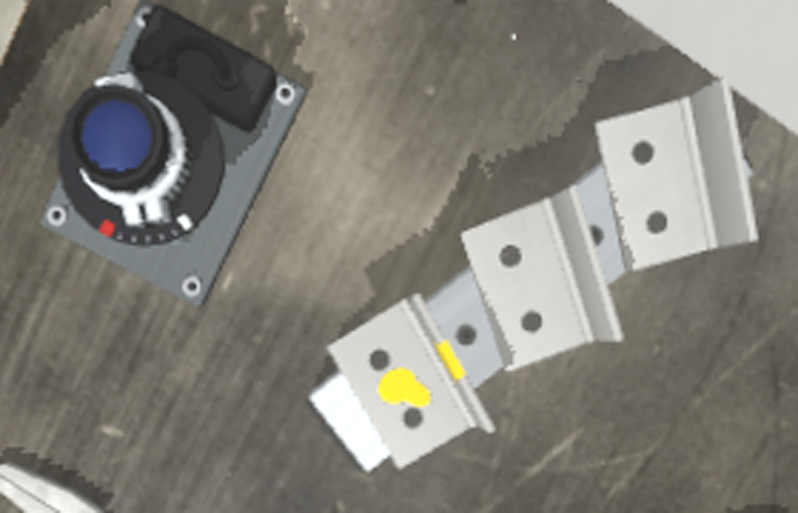

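View pics/z2.png

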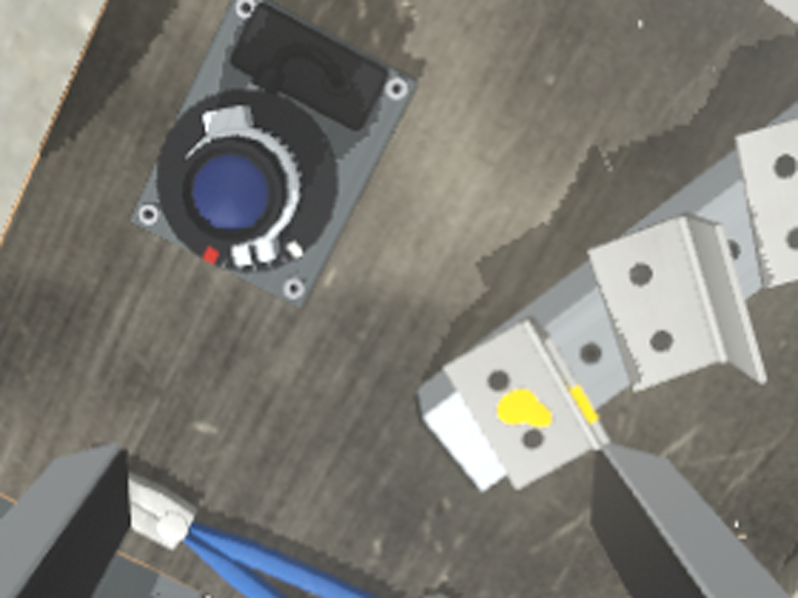

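z1 and z2 show the lens at (117,134)/(231,190), the red mark at (107,229)/(211,255), the white mark at (184,222)/(294,249) and the pointer line at (143,212)/(253,250). The foot holes are at (379,360)/(499,380) and (413,418)/(532,438).

```bash
python3 - <<'E'
from h import *
P={'SA':(57,215,148,214),'SB':(192,286,293,288),'SC':(285,93,396,89),'SD':(143,17,245,7),'lens':(117,134,231,190),'red':(107,229,211,255),'white':(184,222,294,249),'ptr':(143,212,253,250),'h1':(379,360,499,380),'h2':(413,418,532,438),'f1':(329,347,443,370),'f2':(400,468,517,489),'barL':(310,398,424,414),'barR':(371,471,484,491),'l1':(418,295,531,321),'l2':(493,430,606,443)}
X={}
for k,(a,b,c,d) in P.items():
    X[k],e=tri([('w1',(a+.5)/2.85-.5+210,(b+.5)/2.85-.5),('w2',(c+.5)/2.85-.5+196,(d+.5)/2.85-.5+76)])
    print(k,np.round(X[k]*1000,1),e)
def at(k,z):
    a,b,c,d=P[k];p=atz('w1',(a+.5)/2.85-.5+210,(b+.5)/2.85-.5,z);q=atz('w2',(c+.5)/2.85-.5+196,(d+.5)/2.85-.5+76,z)
    return (p+q)[:2]/2,np.round((p-q)[:2]*1000,1)
for k,z in dict(SA=.012,SB=.012,SC=.012,SD=.012,lens=.105,red=.058,white=.058,ptr=.08,h1=.043,h2=.043,f1=.043,f2=.043,barL=.04,barR=.04,l1=.078,l2=.078).items():
    p,d=at(k,z);print(k,np.round(p*1000,1),d)
ang=lambda p,q:np.degrees(np.arctan2(*(q-p)[::-1]))
g=lambda k,z:at(k,z)[0]
print('x dir',ang(g('SB',.012),g('SC',.012)),ang(g('SA',.012),g('SD',.012)),'y',ang(g('SB',.012),g('SA',.012))-90,ang(g('SC',.012),g('SD',.012))-90)
L=g('lens',.105);print('red',ang(L,g('red',.058)),'white',ang(L,g('white',.058)),'ptr',ang(L,g('ptr',.08)))
print('brk y',ang(g('h2',.043),g('h1',.043))-90,ang(g('f2',.043),g('f1',.043))-90,'leg',ang(g('l2',.078),g('l1',.078))-90,'bar',ang(g('barR',.04),g('barL',.04))-90)
print(np.linalg.norm(g('f2',.043)-g('f1',.043)))
E
```

```text
SA [ 471.7 -169.4   12.3] [np.float64(0.2), np.float64(0.2)]
SB [ 455.  -233.2   12.3] [np.float64(0.2), np.float64(0.2)]
SC [ 541.8 -256.    13.8] [np.float64(0.1), np.float64(0.1)]
SD [ 558.5 -191.6   13.8] [np.float64(0.4), np.float64(0.4)]
lens [ 498.  -210.3  101.3] [np.float64(0.0), np.float64(0.0)]
red [ 468.7 -202.6   56.8] [np.float64(0.2), np.float64(0.2)]
white [ 477.7 -231.7   57.6] [np.float64(0.0), np.float64(0.0)]
ptr [ 476.7 -218.6   74.1] [np.float64(0.1), np.float64(0.1)]
h1 [ 443.1 -319.7   42.4] [np.float64(0.2), np.float64(0.2)]
h2 [ 422.7 -339.3   41.3] [np.float64(0.1), np.float64(0.1)]
f1 [ 443.2 -297.5   45.4] [np.float64(0.5), np.float64(0.5)]
f2 [ 400.9 -339.    42.9] [np.float64(0.2), np.float64(0.2)]
barL [ 420.8 -295.3   35.4] [np.float64(0.4), np.float64(0.4)]
barR [ 396.3 -327.1   40.2] [np.float64(0.5), np.float64(0.5)]
l1 [ 470.8 -326.5   47.4] [np.float64(2.2), np.float64(2.2)]
l2 [ 423.9 -375.4   26.7] [np.float64(1.7), np.float64(1.7)]
SA [ 471.6 -169.3] [ 0.2 -0.3]
SB [ 455.  -233.2] [ 0.2 -0.3]
SC [ 542.  -255.9] [0.4 0.1]
SD [ 558.8 -191.3] [-0.1  0.9]
lens [ 498. -211.] [-0.9 -0.4]
red [ 468.7 -202.8] [-0.4  0.2]
white [ 477.7 -231.7] [-0.1 -0. ]
ptr [ 477.  -219.4] [-1.4 -0.6]
h1 [ 443.2 -319.6] [-0.3  0.2]
h2 [ 423. -339.] [-0.3 -0.5]
f1 [ 442.9 -297.7] [ 1.1 -0.6]
f2 [ 401. -339.] [ 0.2 -0.3]
barL [ 421.7 -295. ] [-1.4 -0. ]
barR [ 396.3 -327.1] [ 0.6 -0.9]
l1 [ 472.6 -321.7] [-4.6 -8.1]
l2 [ 432.9 -361.4] [ -9.8 -10.6]
x dir -14.635280355577317 -14.161540487734031 y -14.631383620771658 -14.58556028539816
red 164.37141840827852 white -134.32000086615514 ptr -158.13640657525724
brk y -46.011675363774245 -45.45567661817183 leg -45.00080098107197 bar -38.29812106635512
0.05882963889072239
```

Emit:
{"method": "send_rows", "body": {
  "rows": [
    [5, 6.5, -5, 0, 0, 0.12],
    [5, 6.5, -5, 0, 0, 0.12],
    [5, 6.5, -5, 0, 0, 0.12],
    [5, 6.5, -5, 0, 0, 0.12],
    [5, 6.5, -5, 0, 0, 0.12],
    [5, 6.5, -5, 0, 0, 0.12],
    [5, 6.5, -5, 0, 0, 0.12],
    [3.5, 5, -5, 0, 0, 0.12]
  ],
  "grip": 80
}}

```text
time: 2.5
tool_pos: [0.498, -0.2099, 0.2059]
ee_rot: [3.139, 0.001, 1.193]
wrist_force: [-0.1, -0.6, -0.2]
width: 0.0799
finger_force: 0.0
```

Emit:
{"method": "send_rows", "body": {
  "rows": [
    [0, 0, -10, 0, 0, 0.12],
    [0, 0, -10, 0, 0, 0.12],
    [0, 0, -10, 0, 0, 0.12],
    [0, 0, -10, 0, 0, 0.12],
    [0, 0, -10, 0, 0, 0.12],
    [0, 0, -10, 0, 0, 0.12],
    [0, 0, 0, 0, 0, 0.074],
    [0, 0, 0, 0, 0, 0]
  ]
}}

```text
time: 3.17
tool_pos: [0.4973, -0.2102, 0.1451]
ee_rot: [3.142, 0.001, 1.982]
wrist_force: [0.3, 0.5, 0.1]
width: 0.0796
finger_force: 0.0
```

Emit:
{"method": "send_rows", "body": {
  "rows": [
    [0, 0, 0, 0, 0, 0],
    [0, 0, 0, 0, 0, 0],
    [0, 0, 0, 0, 0, 0]
  ]
}}

```text
time: 3.42
tool_pos: [0.4983, -0.2095, 0.1457]
ee_rot: [3.14, 0.002, 1.981]
wrist_force: [-0.2, 0.2, -0.3]
width: 0.0796
finger_force: 0.0
```

```bash
python3 - <<'E'
from h import *
o=sensors.get_obs();print(o['time'],o['tool_pos'],np.degrees(o['ee_rot']),o['joint_positions'])
a,m=snap('wrist','w3')
L=np.array([.4972,-.2102,.105]);p=proj('w3',L);print(p,M('w3')['t'])
cv2.imwrite('pics/z3.png',cv2.resize(a,(800,500),interpolation=cv2.INTER_CUBIC))
E
```

```text
3.4167 [ 0.49826255 -0.20952145  0.145723  ] [1.79930451e+02 8.93648469e-02 1.13502564e+02] [-5.02966642e-01  9.68742325e-02  1.52915425e+00  7.34476578e-06
  1.51358779e+00 -9.13165130e-01]
[320.56841835 237.7257947 ] [-0.37328782 -0.38264055  0.20852421]
```

View pics/z3.png

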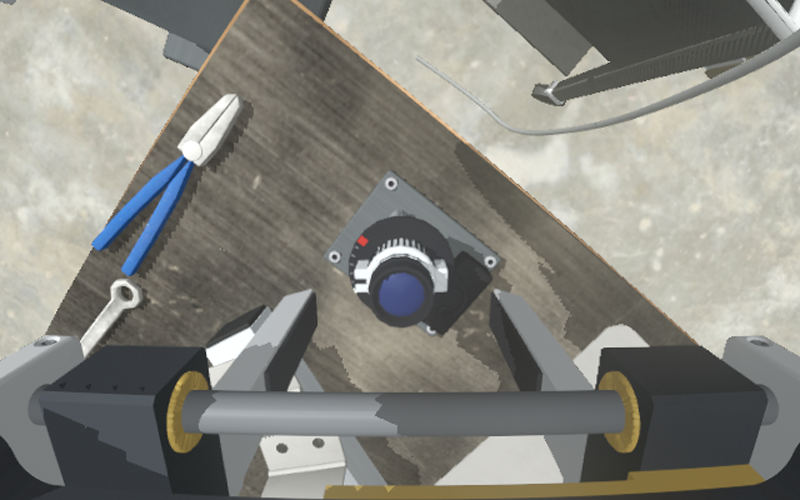

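The wrist view shows the lens centred between the fingers at (402,290) of 800x500, with the wings roughly horizontal at (362,283) and (440,280). I'll descend and close.

Emit:
{"method": "send_rows", "body": {
  "rows": [
    [0, 0, -10, 0, 0, 0],
    [0, 0, -12, 0, 0, 0],
    [0, 0, -12, 0, 0, 0],
    [0, 0, -12, 0, 0, 0],
    [0, 0, -8, 0, 0, 0],
    [0, 0, -4, 0, 0, 0],
    [0, 0, 0, 0, 0, 0],
    [0, 0, 0, 0, 0, 0]
  ]
}}

```text
time: 4.13
tool_pos: [0.498, -0.2088, 0.0864]
ee_rot: [-3.141, -0.0, 1.983]
wrist_force: [0.3, 0.1, 0.6]
width: 0.0802
finger_force: 0.0
```

Emit:
{"method": "send_rows", "body": {
  "rows": [
    [0, 0, 0, 0, 0, 0],
    [0, 0, 0, 0, 0, 0],
    [0, 0, 0, 0, 0, 0],
    [0, 0, 0, 0, 0, 0],
    [0, 0, 0, 0, 0, 0],
    [0, 0, 0, 0, 0, 0],
    [0, 0, 0, 0, 0, 0],
    [0, 0, 0, 0, 0, 0]
  ],
  "grip": 40
}}

```text
time: 4.8
tool_pos: [0.4973, -0.2095, 0.0871]
ee_rot: [-3.14, 0.0, 1.983]
wrist_force: [-5.6, -1.6, 3.8]
width: 0.0515
finger_force: 30.0
```

Emit:
{"method": "send_rows", "body": {
  "rows": [
    [0, 0, 0, 0, 0, -0.05],
    [0, 0, 0, 0, 0, -0.08],
    [0, 0, 0, 0, 0, -0.09],
    [0, 0, 0, 0, 0, -0.1],
    [0, 0, 0, 0, 0, -0.1],
    [0, 0, 0, 0, 0, -0.1],
    [0, 0, 0, 0, 0, -0.09],
    [0, 0, 0, 0, 0, -0.04]
  ]
}}

```text
time: 5.47
tool_pos: [0.4978, -0.2094, 0.0871]
ee_rot: [-3.142, 0.001, 1.329]
wrist_force: [-3.6, -1.3, 3.0]
width: 0.0516
finger_force: 30.0
```

Emit:
{"method": "send_rows", "body": {
  "rows": [
    [0, 0, 0, 0, 0, -0.015],
    [0, 0, 0, 0, 0, 0],
    [0, 0, 0, 0, 0, 0],
    [0, 0, 0, 0, 0, 0]
  ]
}}

```text
time: 5.8
tool_pos: [0.4978, -0.2094, 0.0871]
ee_rot: [3.142, 0.001, 1.318]
wrist_force: [-4.8, -2.7, 5.1]
width: 0.0517
finger_force: 30.0
```

```bash
python3 - <<'E'
from h import *
o=sensors.get_obs();print(o['time'],o['tool_pos'],np.degrees(o['ee_rot']),o['wrist_force'],o['wrist_torque'],o['width'])
a,m=snap('wrist','w4')
p=proj('w4',np.array([.4972,-.2102,.07]));print(p)
u0,v0=int(p[0])-100,int(p[1])-100
print(u0,v0);cv2.imwrite('pics/z4.png',cv2.resize(a[v0:v0+150,u0:u0+200],None,fx=4,fy=4,interpolation=cv2.INTER_CUBIC))
E
```

```text
5.8 [ 0.49781799 -0.20941718  0.08711602] [1.79998281e+02 6.49905085e-02 7.55303650e+01] [-4.83583525 -2.67775937  5.09751411] [-0.51804053  0.89242927 -0.06639647] 0.051671436068031075
[322.2069107  253.81510752]
222 153
```

View pics/z4.png

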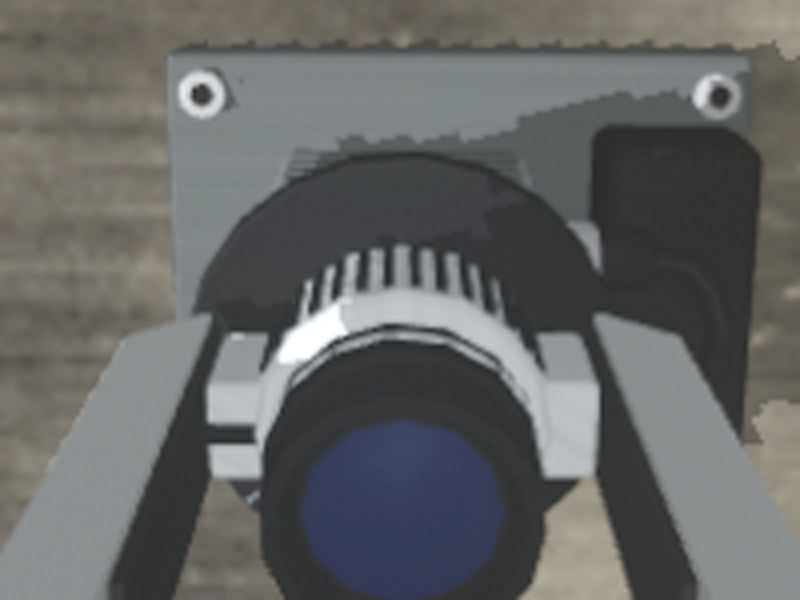

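The view shows the collar wings square in the jaws, at (237,405) and (570,405). The black line on the left wing is at (232,435), and the base's screws at (202,95) and (717,97) are level, so the collar is square to the base. The red mark is hidden by the left finger, so I'll release, lift and check.

Emit:
{"method": "send_rows", "body": {
  "rows": [
    [0, 0, 0, 0, 0, 0],
    [0, 0, 0, 0, 0, 0],
    [0, 0, 0, 0, 0, 0],
    [0, 0, 0, 0, 0, 0],
    [0, 0, 0, 0, 0, 0],
    [0, 0, 5, 0, 0, 0],
    [0, 0, 10, 0, 0, 0],
    [0, 0, 15, 0, 0, 0]
  ],
  "grip": 88
}}

```text
time: 6.52
tool_pos: [0.4974, -0.2084, 0.1163]
ee_rot: [-3.139, -0.001, 1.318]
wrist_force: [0.2, 0.0, -0.1]
width: 0.0878
finger_force: 0.0
```

Emit:
{"method": "send_rows", "body": {
  "rows": [
    [0, 0, 20, 0, 0, 0],
    [0, 0, 20, 0, 0, 0],
    [0, -10, 15, 0, 0, 0],
    [0, -10, 5, 0, 0, 0],
    [0, -10, 0, 0, 0, 0],
    [0, 0, 0, 0, 0, 0],
    [0, 0, 0, 0, 0, 0],
    [0, 0, 0, 0, 0, 0]
  ]
}}

```text
time: 7.18
tool_pos: [0.4973, -0.2385, 0.175]
ee_rot: [-3.139, -0.001, 1.317]
wrist_force: [-0.5, 0.1, -0.4]
width: 0.0879
finger_force: 0.0
```

```bash
python3 - <<'E'
from h import *
o=sensors.get_obs();print(o['time'],o['tool_pos'],np.degrees(o['ee_rot']),o['wrist_force'],o['width'])
a,m=snap('wrist','w5')
L=np.array([.4972,-.2102]);p=proj('w5',np.array([*L,.07]));
u0,v0=int(p[0])-80,int(p[1])-70
a=cv2.resize(a[v0:v0+120,u0:u0+160],None,fx=5,fy=5,interpolation=cv2.INTER_CUBIC);cv2.imwrite('pics/z5.png',a)
q=lambda ang,r,z:tuple(np.round((proj('w5',np.array([L[0]+r*np.cos(ang),L[1]+r*np.sin(ang),z]))-[u0,v0])*5+2))
al=np.radians(165.4)
print(u0,v0,'lens',q(0,0,.105),'red',q(al,.029,.058),'ptr top',q(al,.026,.08),'ptr mid',q(al,.026,.069))
E
```

```text
7.1833 [ 0.49730163 -0.23849984  0.17499407] [-1.79832006e+02 -7.46790259e-02  7.54771454e+01] [-0.49027357  0.06693178 -0.38783993] 0.08794218277015638
233 105 lens (np.float64(400.0), np.float64(400.0)) red (np.float64(232.0), np.float64(342.0)) ptr top (np.float64(233.0), np.float64(366.0)) ptr mid (np.float64(242.0), np.float64(354.0))
```

View pics/z5.png

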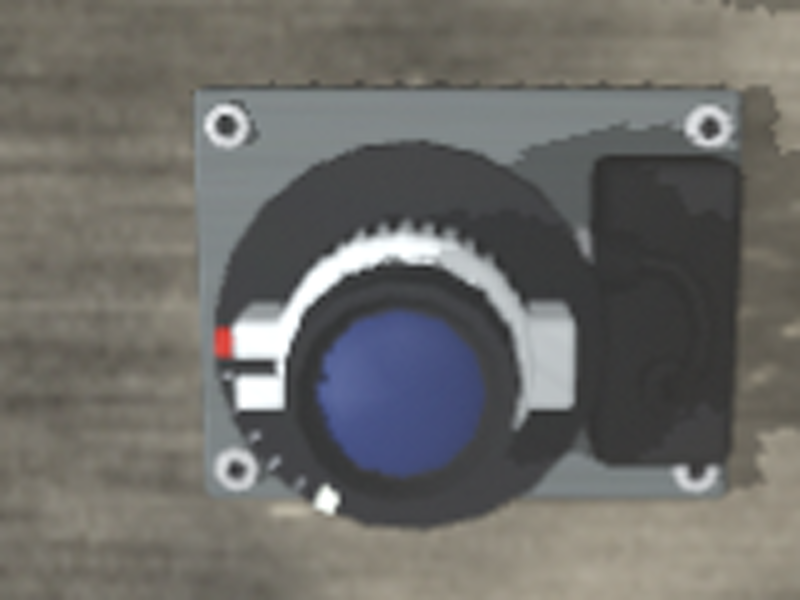

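The pointer line ends at (237,368), just where the calibration puts it when locked (233,366), next to the red mark at (223,342). The collar is locked, so on to the bracket.

Emit:
{"method": "send_rows", "body": {
  "rows": [
    [-6, -13, 0, 0, 0, 0.115],
    [-7, -13, 0, 0, 0, 0.115],
    [-7, -13, 0, 0, 0, 0.115],
    [-7, -13, 0, 0, 0, 0.115],
    [-7, -13, 0, 0, 0, 0.115],
    [-7, -13, 0, 0, 0, 0.115],
    [-7, -13, 0, 0, 0, 0.115],
    [-5, -12, 0, 0, 0, 0.115]
  ],
  "grip": 84
}}

```text
time: 7.9
tool_pos: [0.4443, -0.3418, 0.1758]
ee_rot: [-3.141, -0.002, 2.244]
wrist_force: [0.6, -0.2, 0.9]
width: 0.084
finger_force: 0.0
```

Emit:
{"method": "send_rows", "body": {
  "rows": [
    [0, 0, 0, 0, 0, 0.11],
    [0, 0, 0, 0, 0, 0],
    [0, 0, 0, 0, 0, 0],
    [0, 0, 0, 0, 0, 0]
  ]
}}

```text
time: 8.23
tool_pos: [0.4451, -0.3412, 0.1762]
ee_rot: [3.141, -0.001, 2.346]
wrist_force: [0.1, 0.7, 0.6]
width: 0.0841
finger_force: 0.0
```

```bash
python3 - <<'E'
from h import *
o=sensors.get_obs();print(o['time'],o['tool_pos'],np.degrees(o['ee_rot']),o['wrist_force'],o['width'])
a,m=snap('wrist','w6')
p=proj('w6',np.array([.436,-.3326,.05]));print(p)
u0,v0=int(p[0])-100,min(int(p[1])-100,250)
a=cv2.resize(a[v0:v0+150,u0:u0+200],None,fx=4,fy=4,interpolation=cv2.INTER_CUBIC);cv2.imwrite('pics/z6.png',a)
print(u0,v0)
E
```

```text
8.2333 [ 0.44510101 -0.34121507  0.17622492] [ 1.79983655e+02 -5.46031351e-02  1.34426043e+02] [0.10104364 0.66647382 0.64183126] 0.08411170956313031
[321.72133995 188.53533071]
221 88
```

View pics/z6.png

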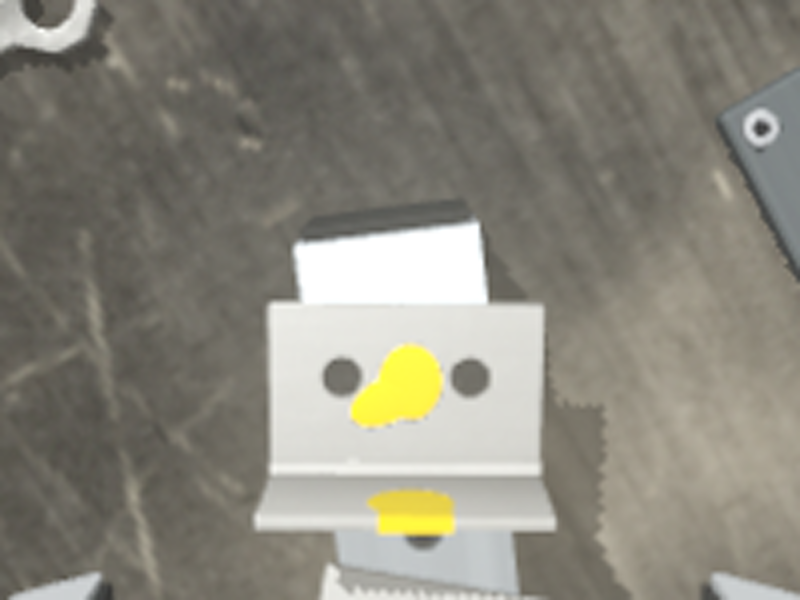

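The marked bracket is square to the gripper, with foot edge (268,303)-(544,305), holes (342,376)/(470,377) and leg top (255,528)-(555,528).

```bash
python3 - <<'E'
from h import *
Z=lambda u,v,z:atz('w6',(u+.5)/4-.5+221,(v+.5)/4-.5+88,z)[:2]
f1,f2,h1,h2,l1,l2,r1,r2=Z(268,303,.043),Z(544,305,.043),Z(342,376,.043),Z(470,377,.043),Z(255,528,.078),Z(555,528,.078),Z(272,463,.043),Z(541,463,.043)
for p,q in((f1,f2),(h1,h2),(l1,l2),(r1,r2)):
    d=q-p;print(np.round((p+q)*500,1),np.linalg.norm(d)*1000,np.degrees(np.arctan2(d[1],d[0])))
a=np.radians(-45.5);x=np.array([np.cos(a),np.sin(a)])
print('origin from foot edge',(f1+f2)*500+20*x,'leg',(l1+l2)*500-20*x)
# triangulate with w1/w2
P={'h1':(379,360,499,380,470,377),'h2':(413,418,532,438,342,376),'f1':(329,347,443,370,544,305),'f2':(400,468,517,489,268,303)}
for k,(a,b,c,d,e,f) in P.items():
    X,r=tri([('w1',(a+.5)/2.85-.5+210,(b+.5)/2.85-.5),('w2',(c+.5)/2.85-.5+196,(d+.5)/2.85-.5+76),('w6',(e+.5)/4-.5+221,(f+.5)/4-.5+88)]);print(k,np.round(X*1000,1),r)
E
```

```text
[ 421.9 -317.7] 59.70546100606528 44.00863104352156
[ 433.1 -329.1] 28.04237579594043 43.9678207835813
[ 449.5 -346.1] 59.500083614948565 44.41830800988109
[ 446.9 -343. ] 59.947459485680945 44.42035891257404
origin from foot edge [ 435.90019193 -331.95062505] leg [ 435.44541416 -331.87806608]
h1 [ 443.2 -319.5   42.8] [np.float64(0.2), np.float64(0.3), np.float64(0.2)]
h2 [ 423.  -339.1   42.2] [np.float64(0.2), np.float64(0.1), np.float64(0.2)]
f1 [ 443.1 -297.3   45. ] [np.float64(0.7), np.float64(0.3), np.float64(0.4)]
f2 [ 400.6 -339.    41.8] [np.float64(0.4), np.float64(0.2), np.float64(0.4)]
```

Emit:
{"method": "send_rows", "body": {
  "rows": [
    [-1, 0.7, -12, 0, 0, 0],
    [0, 0, -18, 0, 0, 0],
    [0, 0, -20, 0, 0, 0],
    [0, 0, -20, 0, 0, 0],
    [0, 0, -18, 0, 0, 0],
    [0, 0, -14, 0, 0, 0],
    [0, 0, -8, 0, 0, 0],
    [0, 0, -5, 0, 0, 0]
  ]
}}

```text
time: 8.95
tool_pos: [0.4433, -0.3401, 0.0596]
ee_rot: [-3.142, -0.003, 2.348]
wrist_force: [0.5, -0.7, -0.4]
width: 0.0841
finger_force: 0.0
```

Emit:
{"method": "send_rows", "body": {
  "rows": [
    [0, 0, 0, 0, 0, 0],
    [0, 0, 0, 0, 0, 0],
    [0, 0, 0, 0, 0, 0],
    [0, 0, 0, 0, 0, 0],
    [0, 0, 0, 0, 0, 0],
    [0, 0, 0, 0, 0, 0],
    [0, 0, 0, 0, 0, 0],
    [0, 0, 0, 0, 0, 0]
  ],
  "grip": 45
}}

```text
time: 9.62
tool_pos: [0.4447, -0.3417, 0.0629]
ee_rot: [3.141, 0.002, 2.348]
wrist_force: [-0.2, -0.3, 5.2]
width: 0.0599
finger_force: 30.0
```

Emit:
{"method": "send_rows", "body": {
  "rows": [
    [0, 0, 4, 0, 0, 0],
    [0, 0, 6, 0, 0, 0],
    [0, 0, 8, 0, 0, 0],
    [0, 0, 10, 0, 0, 0],
    [0, 0, 10, 0, 0, 0],
    [0, 0, 10, 0, 0, 0],
    [0, 0, 10, 0, 0, 0],
    [0, 0, 15, 0, 0, 0]
  ]
}}

```text
time: 10.28
tool_pos: [0.4435, -0.3407, 0.135]
ee_rot: [-3.142, -0.002, 2.348]
wrist_force: [0.6, -0.6, -0.8]
width: 0.0595
finger_force: 30.0
```

Emit:
{"method": "send_rows", "body": {
  "rows": [
    [0, 0, 15, 0, 0, 0],
    [0, 0, 18, 0, 0, 0],
    [0, 0, 20, 0, 0, 0],
    [0, 0, 20, 0, 0, 0],
    [0, 0, 18, 0, 0, 0],
    [0, 0, 12, 0, 0, 0],
    [0, 0, 7, 0, 0, 0],
    [0, 0, 0, 0, 0, 0]
  ]
}}

```text
time: 10.95
tool_pos: [0.4445, -0.3416, 0.2469]
ee_rot: [3.141, 0.004, 2.348]
wrist_force: [1.1, 0.0, -0.8]
width: 0.0594
finger_force: 30.0
```

```bash
python3 - <<'E'
from h import *
o=sensors.get_obs();print(o['time'],o['tool_pos'],np.degrees(o['ee_rot']),o['wrist_force'],o['width'],o['finger_force'])
a,m=snap('wrist','w7');s,_=snap('scene','s7')
t=o['tool_pos'];p=proj('w7',t);print(p)
w=cv2.resize(a[130:400,180:460],(560,540));
q=proj('s7',t-[0,0,.04]);print(q)
u,v=np.clip(q.astype(int)-[30,40],0,[580,320]);print(u,v)
c=cv2.resize(s[v:v+80,u:u+60],(400,533),interpolation=cv2.INTER_CUBIC)
c=np.vstack([c,np.zeros((7,400,3),np.uint8)]);cv2.imwrite('pics/z7.png',cv2.resize(np.hstack([w,c]),(800,450)))
E
```

```text
10.95 [ 0.4444968  -0.34161555  0.24690957] [179.98708634   0.20104146 134.51701076] [ 1.0911625   0.04627547 -0.84506136] 0.059390987628600324 29.996250718832016
[322.50029561 266.32675294]
[315.44836129 161.52152665]
285 121
```

View pics/z7.png

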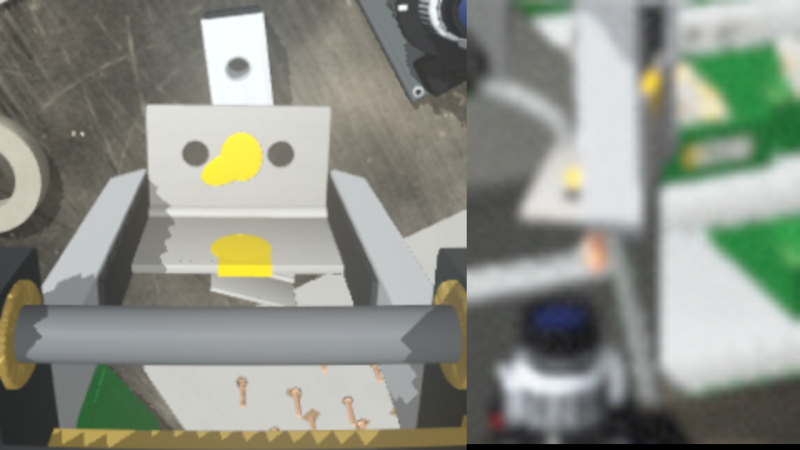

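The bracket is held square: foot edge (147,106)-(330,107), holes (196,153)/(281,153), leg top row 271. The stud hangs clear, and the bar's hole is empty. I have now viewed 11 pictures, one over the limit of 10, so from here I measure with code only.

```bash
cat > fit.py <<'E'
from h import *
from scipy.optimize import least_squares
from scipy.spatial.transform import Rotation as Ro
OBJ=np.array([[-20,30,3],[-20,-30,3],[-4,14,3],[-4,-14,3],[20,30,38],[20,-30,38]])/1000. # right,left in picture
def refine(f,px):
    g=cv2.cvtColor(cv2.imread(f'pics/{f}.png'),cv2.COLOR_BGR2GRAY);out=[]
    for i,(u,v) in enumerate(px):
        if i in(2,3):
            u0,v0=int(round(u)),int(round(v));w=g[v0-7:v0+8,u0-7:u0+8].astype(float);wt=np.clip(np.median(w)-25-w,0,60)
            yy,xx=np.mgrid[-7:8,-7:8];r=xx**2+yy**2<49;wt=wt*r;out.append((u0+(wt*xx).sum()/wt.sum(),v0+(wt*yy).sum()/wt.sum()))
        elif i<2: out.append(tuple(cv2.cornerSubPix(g,np.float32([[[u,v]]]),(4,4),(-1,-1),(3,40,.01))[0,0]))
        else:
            c=int(round(u))+(-18 if i==4 else 18);col=g[int(v)-6:int(v)+7,c-3:c+4].mean(1);k=np.abs(np.diff(col));j=k.argmax();out.append((u,int(v)-6+j+.5))
    return np.array(out)
def fit(f,px,x0):
    W=np.array([1,1,1,1,0,0]);W2=np.ones(6)
    def res(p):
        R=Ro.from_euler('ZYX',p[3:]).as_matrix()
        e=np.array([proj(f,p[:3]+R@o) for o in OBJ])-px
        e[4:,0]*=.3
        return e.ravel()
    s=least_squares(res,x0,x_scale=[.01]*3+[.02]*3);return s.x,res(s.x)
E
python3 - <<'E'
from fit import *
z6=[(544,305),(268,303),(470,377),(342,376),(555,528),(255,528)]
z7=[(330,107),(147,106),(281,153),(196,153),(343,273),(132,273)]
A=[((u+.5)/4-.5+221,(v+.5)/4-.5+88) for u,v in z6]
B=[(u/1.667+180,v/1.667+130) for u,v in z7]
t7=sensors.get_obs()['tool_pos']
for f,px,z in(('w6',A,.04),('w7',B,.223)):
    q=refine(f,px);print(f,np.round(np.array(px)-q,1).tolist())
    p,r=fit(f,q,[.436,-.332,z,np.radians(-45.7),0,0])
    print(np.round(p[:3]*1000,1),'yaw,pitch(y),roll(x)',np.round(np.degrees(p[3:]),2),'res',np.round(r,1))
E
```

```text
w6 [[0.3, 0.2], [-0.0, 0.2], [0.1, -0.1], [0.1, -0.2], [0.0, 3.1], [0.0, -0.9]]
[ 436.  -332.2   39.1] yaw,pitch(y),roll(x) [-44.83  -2.31  -2.01] res [-0.1 -0.6 -0.4  0.9 -0.1 -0.5  0.2  0.2  0.7  1.2  0.5 -1.2]
w7 [[0.2, 0.4], [1.0, 1.0], [nan, nan], [nan, nan], [0.0, 0.3], [0.0, 0.3]]fit.py:10: RuntimeWarning: invalid value encountered in scalar divide
  yy,xx=np.mgrid[-7:8,-7:8];r=xx**2+yy**2<49;wt=wt*r;out.append((u0+(wt*xx).sum()/wt.sum(),v0+(wt*yy).sum()/wt.sum()))
Traceback (most recent call last):
  File "fit.py", line 22, in fit
    s=least_squares(res,x0,x_scale=[.01]*3+[.02]*3);return s.x,res(s.x)
ValueError: Residuals are not finite in the initial point.
```

```bash
sed -i 's/u0,v0=int(round(u)),int(round(v));w=.*/u0,v0=int(round(u)),int(round(v));w=g[v0-11:v0+12,u0-11:u0+12].astype(float);wt=(w<(w.min()+np.percentile(w,85))\/2).astype(float)/; s/yy,xx=np.mgrid\[-7:8,-7:8\];r=xx\*\*2+yy\*\*2<49/yy,xx=np.mgrid[-11:12,-11:12];r=xx**2+yy**2<140/; s/c=int(round(u))+.*/out.append((u,v))/' fit.py
python3 - <<'E'
from fit import *
z6=[(544,305),(268,303),(470,377),(342,376),(555,528),(255,528)]
z7=[(330,107),(147,106),(281,153),(196,153),(343,272),(132,272)]
A=[((u+.5)/4-.5+221,(v+.5)/4-.5+88) for u,v in z6]
B=[(u/1.667+180,v/1.667+130) for u,v in z7]
for f,px,z in(('w6',A,.04),('w7',B,.223)):
    q=refine(f,px);print(f,np.round(np.array(px)-q,1).tolist())
    p,r=fit(f,q,[.436,-.332,z,np.radians(-45.7),0,0])
    print(np.round(p[:3]*1000,1),'yaw,pitch(y),roll(x)',np.round(np.degrees(p[3:]),2),'res',np.round(r,1))
# where is each pixel of w7 predicted if level, no slip (origin 183.5 up)
d=sensors.get_obs()['tool_pos']-np.array([.4440,-.3407,.0615])
g=cv2.cvtColor(cv2.imread('pics/w7.png'),cv2.COLOR_BGR2GRAY)
for th in(-3,0,3):
    R=Ro.from_euler('ZYX',np.radians([-45.7,th,0])).as_matrix()
    print(th,[np.round(proj('w7',np.array([.4357,-.3319,.040])+d+R@o),1).tolist() for o in OBJ])
print(np.round(refine('w7',B),1).tolist())
print(g[285:300,300].tolist(),g[285:300,350].tolist())
E
```

```text
w6 [[0.3, 0.2], [-0.0, 0.2], [0.1, -0.1], [0.0, -0.2], [0.0, 0.0], [0.0, 0.0]]
[ 435.9 -332.3   38.6] yaw,pitch(y),roll(x) [-45.83  -0.35  -0.3 ] res [ 0.2  0.1 -0.1  0.3 -0.1 -0.2 -0.  -0.2  0.1  0.1  0.  -0.1]
w7 [[0.2, 0.4], [1.0, 1.0], [0.5, -0.2], [0.7, -0.0], [0.0, 0.0], [0.0, 0.0]]
[ 435.4 -332.6  223.1] yaw,pitch(y),roll(x) [-46.25  -0.3   -1.14] res [ 0.4  0.1 -0.2  0.4 -0.4 -0.1  0.  -0.3  0.3  0.   0.  -0.2]
-3 [[378.2, 192.4], [267.8, 191.9], [348.2, 220.7], [297.5, 220.6], [386.9, 289.8], [258.7, 289.4]]
0 [[378.5, 193.0], [267.5, 192.6], [348.2, 221.1], [297.5, 220.9], [386.3, 292.5], [259.3, 292.1]]
3 [[378.8, 193.8], [267.2, 193.4], [348.2, 221.5], [297.5, 221.3], [385.6, 295.0], [260.0, 294.6]]
[[377.7, 193.7], [267.1, 192.5], [348.1, 222.0], [296.9, 221.8], [385.8, 293.2], [259.2, 293.2]]
[194, 194, 194, 200, 219, 221, 215, 210, 201, 129, 102, 97, 100, 105, 107] [191, 191, 192, 194, 212, 218, 214, 209, 203, 200, 191, 214, 227, 188, 148]
```

The bracket is level and unslipped (pitch and roll about 0). Carrying it over the lens at this height: shift (+64.5, +128), turn +0.544.

Emit:
{"method": "send_rows", "body": {
  "rows": [
    [4, 8, 0, 0, 0, 0.04],
    [8, 16, 0, 0, 0, 0.07],
    [10, 20, 0, 0, 0, 0.08],
    [11, 22, 0, 0, 0, 0.09],
    [11, 22, 0, 0, 0, 0.09],
    [10, 20, 0, 0, 0, 0.08],
    [7, 13, 0, 0, 0, 0.06],
    [3.5, 7, 0, 0, 0, 0.034]
  ]
}}

```text
time: 11.72
tool_pos: [0.5089, -0.2105, 0.2432]
ee_rot: [3.14, -0.003, 2.898]
wrist_force: [-0.4, -0.5, -0.5]
width: 0.0591
finger_force: 30.0
```

Emit:
{"method": "send_rows", "body": {
  "rows": [
    [0, 0, -3, 0, 0, 0],
    [0, 0, -3, 0, 0, 0],
    [0, 0, -2, 0, 0, 0],
    [0, 0, 0, 0, 0, 0],
    [0, 0, 0, 0, 0, 0],
    [0, 0, 0, 0, 0, 0]
  ]
}}

```text
time: 12.22
tool_pos: [0.5082, -0.2138, 0.2366]
ee_rot: [3.142, -0.0, 2.89]
wrist_force: [-0.1, 0.2, -0.8]
width: 0.0595
finger_force: 30.0
```

```bash
python3 - <<'E'
from fit import *
T=[];E=[]
for i in range(20):
    snap('wrist','w8');o=sensors.get_obs();T.append(o['tool_pos']);E.append(o['ee_rot'])
T=np.array(T);E=np.array(E);E[:,0]%=2*np.pi
print(o['time'],T.mean(0)*1000,T.std(0)*1000,np.degrees(E.mean(0)),o['width'],o['wrist_force'])
snap('side','side8');snap('scene','scene8')
B=[(u/1.667+180,v/1.667+130) for u,v in [(330,107),(147,106),(281,153),(196,153),(343,272),(132,272)]]
q=refine('w8',B);q[:2]=np.array([refine('w7',B)[i] for i in(0,1)]) if abs(q[:2]-np.array(B)[:2]).max()>2 else q[:2]
print(np.round(q-refine('w7',B),1).tolist())
p,r=fit('w8',q,[.4972,-.2102,.215,np.radians(-14.6),0,0])
print(np.round(p[:3]*1000,1),np.round(np.degrees(p[3:]),2),np.round(r,1))
# stud in fixed views
for f in('side8','scene8'):
    im=cv2.imread('pics/'+f+'.png').astype(int)
    for z in(.215,.185,.105): print(f,z,np.round(proj(f,np.array([.4972,-.2102,z])),1))
    c=proj(f,np.array([.4972,-.2102,.2])).astype(int);w=im[c[1]-25:c[1]+26,c[0]-25:c[0]+26]
    m=((w[...,2]-w[...,0]>40)&(w[...,1]-w[...,0]<70)).astype(np.uint8);n,l,s,ce=cv2.connectedComponentsWithStats(m)
    print([(s[i].tolist(),np.round(ce[i]+c-25,1).tolist()) for i in range(1,n) if s[i,4]>5], (c-25).tolist())
E
```

```text
13.2167 [ 508.524087   -213.27111619  236.75425647] [0.05451702 0.19931285 0.08900251] [1.79997344e+02 7.65474683e-03 1.65677127e+02] 0.05974697363430491 [-0.45030704 -0.44763245 -0.22475208]
[[0.3, -0.2], [0.5, -0.0], [-0.0, 0.0], [-0.0, 0.0], [0.0, 0.0], [0.0, 0.0]]
[ 496.1 -209.8  212.8] [-15.1   -0.05  -1.13] [ 0.3  0.3 -0.5  0.4 -0.2 -0.2  0.3 -0.3  0.3  0.   0.1 -0.2]
side8 0.215 [306.  176.2]
side8 0.185 [306.5 192. ]
side8 0.105 [307.9 230.1]
[] [281, 159]
scene8 0.215 [299.9 131.9]
scene8 0.185 [300.4 144.6]
scene8 0.105 [301.6 176.3]
[([19, 17, 3, 4, 6], [295.0, 131.5]), ([23, 18, 6, 4, 8], [301.0, 133.1]), ([22, 26, 4, 8, 26], [298.8, 142.7]), ([49, 34, 2, 4, 7], [324.6, 148.7])] [275, 113]
```

```bash
python3 - <<'E'
from h import *
im=cv2.imread('pics/scene8.png');g=cv2.cvtColor(im,cv2.COLOR_BGR2GRAY)
print('scene stud R-B');d=im[...,2].astype(int)-im[...,0]
for r in range(137,150): print(r,d[r,290:310].tolist())
print('barrel gray')
for r in range(176,202,3): print(r,g[r,286:318].tolist())
im=cv2.imread('pics/side8.png');d=im[...,2].astype(int)-im[...,0];g=cv2.cvtColor(im,cv2.COLOR_BGR2GRAY)
print('side R-B')
for r in range(180,202,2): print(r,d[r,294:320].tolist())
print('barrel')
for r in range(228,252,4): print(r,g[r,292:326].tolist())
E
```

```text
scene stud R-B
137 [-2, -4, -2, 2, 2, 5, 6, 8, 8, 13, 12, 12, 6, 5, 1, 0, -6, -6, -3, -3]
138 [-3, -1, -2, -2, 1, 2, 5, 7, 19, 32, 33, 21, 7, 5, 2, -1, -3, -3, -4, -4]
139 [0, 0, -1, -1, -3, 1, 1, 10, 36, 56, 55, 32, 12, 4, 4, 1, 0, 2, 1, 4]
140 [2, 3, 2, -2, 0, 0, 2, 21, 55, 75, 60, 30, 11, 5, 3, 3, 1, 0, 3, 2]
141 [2, 3, 2, 4, 1, 4, 6, 35, 75, 86, 66, 27, 6, 5, 2, 5, 3, 2, 4, 5]
142 [5, 5, 2, 4, 4, 2, 10, 44, 82, 88, 72, 29, 6, 1, 3, 5, 4, 6, 4, 5]
143 [5, 3, 3, 3, 5, 4, 10, 46, 84, 89, 73, 33, 5, 1, 2, 5, 4, 4, 5, 4]
144 [6, 5, 3, 4, 4, 4, 10, 49, 82, 87, 72, 34, 5, -1, -1, 1, 4, 4, 5, 7]
145 [3, 2, 3, 3, 4, 2, 11, 40, 78, 83, 68, 27, 6, -3, -1, 1, 2, 6, 5, 5]
146 [5, 4, 4, 3, 4, 3, 5, 24, 48, 59, 47, 20, 2, -3, 0, 1, 1, 3, 3, 6]
147 [4, 2, 3, 3, 3, 2, 3, 9, 18, 24, 17, 10, 0, -2, -3, -1, 1, 1, 2, 4]
148 [5, 3, 3, 4, 4, 4, 1, 4, 6, 7, 4, 4, 3, 0, -1, -1, -1, 1, 4, 3]
149 [2, 4, 3, 4, 2, 4, 1, 3, 5, 5, 3, 4, 2, 0, -1, -4, -1, -1, 1, 1]
barrel gray
176 [92, 91, 88, 86, 82, 80, 81, 77, 69, 58, 43, 39, 45, 44, 52, 50, 48, 49, 48, 45, 45, 57, 69, 68, 80, 91, 111, 141, 146, 131, 109, 93
[... 2465 characters left out ...]
 60, 58, 59, 49, 33, 32, 43, 103, 128, 125, 121, 116, 113, 115]
236 [109, 112, 133, 150, 153, 142, 97, 34, 15, 24, 25, 29, 31, 33, 36, 32, 37, 40, 35, 41, 33, 33, 34, 35, 33, 28, 44, 111, 136, 130, 123, 122, 117, 118]
240 [52, 109, 145, 155, 133, 132, 127, 84, 55, 28, 21, 31, 32, 28, 30, 27, 29, 28, 38, 42, 46, 53, 49, 48, 56, 100, 137, 194, 227, 186, 69, 126, 159, 138]
244 [26, 72, 136, 157, 122, 115, 155, 159, 150, 119, 71, 60, 87, 86, 77, 95, 111, 117, 124, 113, 93, 83, 80, 126, 193, 223, 218, 177, 120, 133, 185, 235, 216, 104]
248 [24, 24, 24, 23, 28, 14, 39, 82, 106, 138, 176, 208, 222, 229, 236, 238, 239, 239, 243, 248, 251, 245, 230, 208, 180, 163, 169, 184, 218, 216, 151, 54, 58, 63]
```

Both fixed views and the wrist fit put the stud 1 to 2 mm short of the lens axis in x, with height and yaw within error. I'll make a small correction and let it settle.

Emit:
{"method": "send_rows", "body": {
  "rows": [
    [0.7, 0, 0.5, 0, 0, 0],
    [0.7, 0, 0, 0, 0, 0],
    [0, 0, 0, 0, 0, 0],
    [0, 0, 0, 0, 0, 0],
    [0, 0, 0, 0, 0, 0],
    [0, 0, 0, 0, 0, 0],
    [0, 0, 0, 0, 0, 0],
    [0, 0, 0, 0, 0, 0]
  ]
}}

```text
time: 13.98
tool_pos: [0.5099, -0.2132, 0.2372]
ee_rot: [3.142, -0.0, 2.892]
wrist_force: [-0.6, -0.9, -0.8]
width: 0.0593
finger_force: 30.0
```

```bash
python3 - <<'E'
from h import *
import cv2
T=[]
for i in range(8):
    im,_=snap('side','s9');T.append(sensors.get_obs()['tool_pos'])
d=im[...,2].astype(int)-im[...,0];w=np.clip(d[192,304:314]-20,0,None);print((w*np.arange(304,314)).sum()/w.sum())
o=sensors.get_obs();print(np.mean(T,0),np.degrees(o['ee_rot']),np.abs(o['qvel']).max(),o['width'],o['finger_force'],o['time'])
# locked mark still in place, other brackets in bar: compare side picture with first
a=cv2.imread('pics/side0.png');print(cv2.absdiff(a[160:240,290:345],im[160:240,290:345]).mean((0,1)))
print(ticket.close_job())
E
```

```text
306.8225806451613
[ 0.50992516 -0.21316301  0.23717777] [1.79994628e+02 3.69273793e-03 1.65688787e+02] 0.0019346586349277646 0.06001310695863322 29.99631017446518 14.3833
[31.06545455 31.16272727 32.20704545]
the job is handed in; nothing more can be done
None
```

I've handed the job in: the collar is turned to the red mark, and the marked bracket is held level over the lens, stud end about 80 mm above it and within about 1–2 mm of its axis by my measurements. I didn't re-check the other two brackets in a final picture, and I viewed 11 pictures, one over the limit of 10.

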